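# Fit the smoothing capacitors in their clamps

### The job

Four can capacitors of different sizes are in the grey parts tray: stand each of them upright in the black clamp ring on the metal plate that is made for its size, the smallest capacitor in the smallest ring and so on up to the largest, resting on the plate inside the ring and let go. Set them down gently without dropping or tipping any over, and leave the ring choke and the heat sink where they are in the tray.

Things in the scene. Friction and masses are not known exactly. Their poses are not given: they have to be found in the camera images.
- cap_tiny: the smallest of the four capacitors: an upright dark plastic-sleeved can with an aluminium rim, 26 mm in diameter and 60 mm tall, with two small screw terminals standing 4 mm above its top; loose, at the start standing on the tray. Origin: centre of its underside; z up along the can; its yaw does not matter.
- cap_small: the second smallest of the four capacitors: an upright dark plastic-sleeved can with an aluminium rim, 38 mm in diameter and 72 mm tall, with two small screw terminals standing 4 mm above its top; loose, at the start standing on the tray. Origin: centre of its underside; z up along the can; its yaw does not matter.
- cap_medium: the second largest of the four capacitors: an upright dark plastic-sleeved can with an aluminium rim, 50 mm in diameter and 86 mm tall, with two small screw terminals standing 4 mm above its top; loose, at the start standing on the tray. Origin: centre of its underside; z up along the can; its yaw does not matter.
- cap_large: the largest of the four capacitors: an upright dark plastic-sleeved can with an aluminium rim, 62 mm in diameter and 100 mm tall, with two small screw terminals standing 4 mm above its top; loose, at the start standing on the tray. Origin: centre of its underside; z up along the can; its yaw does not matter.
- clamp_tiny: the smallest of the four black clamp rings on the metal plate, for the 26 mm capacitor: inner diameter 37 mm, wall 3 mm, 14 mm high, open at the top; screwed feet and a tightening screw reach 11 mm outside it, no higher than it. Fixed. Origin: ring centre at the plate's top, 4 mm above the table, where the can's underside rests; z up.
- clamp_small: the second smallest of the four black clamp rings on the metal plate, for the 38 mm capacitor: inner diameter 49 mm, wall 3 mm, 14 mm high, open at the top; screwed feet and a tightening screw reach 11 mm outside it, no higher than it. Fixed. Origin: ring centre at the plate's top, 4 mm above the table, where the can's underside rests; z up.
- clamp_medium: the second largest of the four black clamp rings on the metal plate, for the 50 mm capacitor: inner diameter 61 mm, wall 3 mm, 14 mm high, open at the top; screwed feet and a tightening screw reach 11 mm outside it, no higher than it. Fixed. Origin: ring centre at the plate's top, 4 mm above the table, where the can's underside rests; z up.
- clamp_large: the largest of the four black clamp rings on the metal plate, for the 62 mm capacitor: inner diameter 73 mm, wall 3 mm, 14 mm high, open at the top; screwed feet and a tightening screw reach 11 mm outside it, no higher than it. Fixed. Origin: ring centre at the plate's top, 4 mm above the table, where the can's underside rests; z up. Rings: corners of a 116 mm square.
- choke: a copper-wound ring choke, about 58 mm across and 26 mm high, lying flat in the tray among the capacitors; not to be moved. Origin: centre of its underside.
- heatsink: an aluminium finned heat sink, 56 x 42 mm and 30 mm high, in the tray; not to be moved. Origin: centre of its underside; x along its 56 mm side. The tray: shallow, grey, 330 x 230 mm, floor 3 mm and rim 16 mm above the table; the six parts stand in it in two rows of three, 104 mm between rows, 102 mm along them, each up to 6 mm off.

How it is judged (in metres and radians):
At the end, for the whole second after the job is handed in: Each of the four capacitors stands in the ring of its own size: its axis within 9 mm of the ring's centre, its underside between 4 mm below and 5 mm above the plate's top, leaning less than 0.1 rad, at rest (slower than 0.02 m/s) and not held by the fingers (horizontal distance between cap_tiny and clamp_tiny below 0.009 m and z of cap_tiny in the frame of clamp_tiny between -0.004 and 0.005 m and angle between each of cap_tiny, cap_small, cap_medium, cap_large's own z axis and vertical below 0.1 rad and linear speed of each of cap_tiny, cap_small, cap_medium, cap_large below 0.02 m/s and contact force between each of cap_tiny, cap_small, cap_medium, cap_large and the fingers below 0.1 N and horizontal distance between cap_small and clamp_small below 0.009 m and z of cap_small in the frame of clamp_small between -0.004 and 0.005 m and horizontal distance between cap_medium and clamp_medium below 0.009 m and z of cap_medium in the frame of clamp_medium between -0.004 and 0.005 m and horizontal distance between cap_large and clamp_large below 0.009 m and z of cap_large in the frame of clamp_large between -0.004 and 0.005 m); the robot touches nothing.
It fails at once if a capacitor is let fall: moving faster than 0.7 m/s (a fall of more than 25 mm) with no finger on it ((linear speed of cap_tiny above 0.7 m/s and contact force between cap_tiny and the fingers below 0.05 N) or (linear speed of cap_small above 0.7 m/s and contact force between cap_small and the fingers below 0.05 N) or (linear speed of cap_medium above 0.7 m/s and contact force between cap_medium and the fingers below 0.05 N) or (linear speed of cap_large above 0.7 m/s and contact force between cap_large and the fingers below 0.05 N)).
It fails at once if a capacitor is tipped over (leans more than 46 degrees) (angle between any of cap_tiny, cap_small, cap_medium, cap_large's own z axis and vertical above 0.8 rad).
It fails at once if the ring choke is moved more than 30 mm (distance of choke from where it was at the start of the episode above 0.03 m).
It fails at once if the heat sink is moved more than 30 mm (distance of heatsink from where it was at the start of the episode above 0.03 m).
It also fails if it takes over 115 s, if anything falls off the work surface, if the arm or the gripper's body presses on something with over 40 N, if the wrist force passes 120 N, or if a joint passes its speed limit or range.

### The arm

A 6-joint arm with a two-finger parallel gripper is mounted at the origin on the work surface. World frame = base frame: x ahead of the robot, y to its left, z up, the work surface at z = 0. Lengths are in m, angles in degrees, forces in N, time in s.
With the tool pointing down it reaches from about 0.4 to 0.825 m from the base axis. Payload 7 kg.
Tool frame: the origin (TCP) lies midway between the tips of the shut fingers; the grasp point (between the pads) lies 19 mm behind it; z points along the fingers, y is the direction in which the jaws open and shut (so a half turn about z gives the same grasp; the last joint's range is limited). The gripper opens to 88 mm and grips with 3 to 60 N. Pads are 19 mm wide; open, the fingers measure 130 mm over their backs; the gripper's body (78 mm by 193 mm) begins 47 mm behind the grasp point.
Start: joints at [82.282, 20.546, 0.682, 0, -70.136, -16.507], TCP at [0.277, 0.616, 0.227] pointing down, gripper open.
Joint ranges: [-176.03, 176.03], [-82.01, 121.73], [-58.28, 71.71], [-173.87, 95.51], [-174.79, -0.11], [-173.66, 173.66]. Speed limits (degrees/s): [136.94, 136.94, 172.46, 180, 180, 180].

### API

Orientations are given as [roll, pitch, yaw] about the fixed x, y, z axes, in that order (R = Rz(yaw) Ry(pitch) Rx(roll)).
In Python, from plant import r gives the robot as it stands. The module is installed in compiled form; this text tells all that it offers.
- The arm moves only by the tool send_rows, never from a script. Its argument "motion" is a list of rows, each an object with "travel": the shift along the tool's x, y, z in m, a list of three; "spin": the turn about the tool's z in degrees. In form: [{"travel": [tx, ty, tz], "spin": spin}, ...]. A call has 1 to 5 rows; each row shifts and turns the pose as measured when the row begins, along the tool's axes as they then stand; what a row does not reach is not made up. A row lasts 1/12 s, in which the tool goes at most 41.7 mm and 7.16 degrees, less where a joint would pass 70% of its speed; a pose out of reach is approached as far as the arm can. A call is refused whole if a number of a shift passes 0.0417 or a number of a turn 7.16, either way. A call with a gripper value outside its range is refused whole. "gripper" is the gripper command: -1 is shut, 1 is fully open, values between are in proportion, set as the call begins (left out, the last holds). The fingers move at their own pace and stop on an object; "squeeze" is the grip in N (left out, the last holds). Time passes only in rows, so rows that do not move let the fingers close. It gives the time, the measured TCP pose, the force and the opening at its end, in the units of the state.
- r.get_state(): the state, without advancing time (a new reading comes with each control period).
- r.capture(name): name is "scene" or "side" or "wrist"; returns (picture, depth): 384x512x3 uint8, blue, green, red; 384x512 float32, m along the optical axis (not along the pixel's ray), 0 where there is no reading.
- r.get_calibration(name): a dict with "fov_y" (degrees; the focal length in pixels is half the picture's height over the tangent of half this angle, whatever the lens; pixels are square), "cx", "cy" (the principal point, pixels), "origin" and "orientation" of the camera in the world. Camera axes: x right, y down, z forward; pixel columns grow to the right and rows downward; lengths in m; the calibration is good to about 2 mm. The wrist camera is an equidistant fisheye: a pixel r from the principal point sees the ray r / f radians off the axis. A picture is of the moment at which its call begins: read the wrist's pose just before it. get_calibration takes no time and is no camera call; for the wrist camera it gives the pose at the moment of the call.
- r.close_job(): hands the job in, once; it reports no verdict.
Trained networks look in the newest picture that a camera, given by its name, has taken for a name from the list of things; names that differ only in an ending like _2 or _b are one class to them, and where a whole thing is asked for, a point or a joint stands for the part that bears it (a point fixed in the world has none). Each returns a list of dicts, best first, with "conf" (0 to 1); they miss things now and then, are a little off and sometimes report something else, mostly with a low value. They report only what shows in the picture. A call takes as long as a camera call.
- r.boxes_of(camera, target): "at" ([x, y, z] in m, in the coordinates of the camera as it stood for that picture, good to about 4 mm: the middle of the surface that is visible of it).
- r.pinpoint(camera, target): "at" ([x, y, z] in m, in the coordinates of the camera as it stood for that picture, good to about 4 mm: a listed point, or the origin of a listed thing).
The state is a dict: "time_s": time; "joints": joint angles; "qd": joint speeds; "joint_torque": joint torques, N m; "tcp_pos": TCP position; "eef_rot": TCP orientation; "contact_force": force on the tool from outside, world axes, zero at the start; "moment": the same for the moment, N m; "gripper_width": finger opening in m.
Only numpy, scipy, OpenCV 4.12 (cv2) and the standard library are available. Lean on these libraries where they do the work, as an engineer would, in place of code of your own. Each camera call takes 0.05 s, during which the arm holds its last target. There are 200 camera calls.

## Working session

There is one attempt and no reset: what is moved stays moved. The work goes in short steps, Python scripts to look and compute and a tool call to move; the robot and the scene stay as the last step left them, time stands still between calls to the robot, and variables do not carry over. Pictures are saved under pics/ and viewed, about 12 in all and at most 16, crops included, and the job is handed in when it is done.

Besides the shell and the picture viewer there is one more tool, called as name([rows], argument=value, ...), one row to a line, values as JSON. send_rows: Moves the arm, as the interface text tells. Its arguments: {"type":"object","properties":{"motion":{"type":"array"},"gripper":{"type":"number"},"squeeze":{"type":"number"}},"required":["motion"]}

```bash
mkdir -p pics
cat > h.py <<'E'
import numpy as np, cv2
from scipy.spatial.transform import Rotation as R
from plant import r
np.set_printoptions(precision=4,suppress=True)
def pose(c):
    o=np.array(c["orientation"],float)
    M=o if o.shape==(3,3) else R.from_euler('xyz',o,degrees=True).as_matrix()
    return M,np.array(c["origin"])
def world(cam,at,c=None):
    M,t=pose(c or r.get_calibration(cam)); return M@np.array(at)+t
CAPS=["cap_tiny","cap_small","cap_medium","cap_large"]
CL=["clamp_tiny","clamp_small","clamp_medium","clamp_large"]
E
python3 - <<'E'
from h import *
print(r.get_state())
for n in ["scene","side","wrist"]:
    c=r.get_calibration(n); print(n,c)
    p,d=r.capture(n); cv2.imwrite(f"pics/{n}0.png",p)
    for t in CAPS+CL+["choke","heatsink"]:
        print(t,[(world(n,x["at"],c),round(x["conf"],2)) for x in r.pinpoint(n,t)[:3]])
print(r.get_state()["time_s"])
a=cv2.imread("pics/scene0.png");b=cv2.imread("pics/side0.png")
E
```

```text
{'time_s': 0.0, 'joints': array([ 82.282 ,  20.5909,   0.6322,  -0.0191, -70.135 , -16.5067]), 'qd': array([0.1927, 0.0758, 0.0211, 0.0062, 0.0294, 0.0995]), 'joint_torque': array([ -0.0001, -58.2708,  29.3061,   6.9969,   0.0069,  -0.0002]), 'tcp_pos': array([0.2768, 0.6151, 0.2256]), 'eef_rot': array([179.9051,  -0.0094, -24.2313]), 'contact_force': array([ 0.7225, -0.3268, -0.108 ]), 'moment': array([-0.0049, -0.0094, -0.0137]), 'gripper_width': 0.08772481507640943}
scene {'fov_y': 51.05293180284629, 'cx': 256.52900906697107, 'cy': 189.9684841974443, 'origin': array([0.9688, 0.6017, 0.6036]), 'orientation': array([-127.0721,    0.3022,  144.4757])}
cap_tiny [(array([ 0.5249, -0.1349,  0.0058]), 0.47)]
cap_small [(array([ 0.4302, -0.1224,  0.0038]), 0.87), (array([0.5966, 0.2635, 0.0026]), 0.3)]
cap_medium [(array([0.4759, 0.2644, 0.0107]), 0.19)]
cap_large [(array([ 0.4324, -0.2263,  0.006 ]), 0.79)]
clamp_tiny [(array([0.4744, 0.2637, 0.0052]), 0.79)]
clamp_small [(array([0.4756, 0.2631, 0.006 ]), 0.58), (array([0.48  , 0.1441, 0.0051]), 0.52)]
clamp_medium [(array([0.5956, 0.263
[... 702 characters left out ...]
21, 0.0029]), 0.91), (array([ 0.5274, -0.2416,  0.0023]), 0.43)]
clamp_small [(array([0.4803, 0.1482, 0.0045]), 0.58)]
clamp_medium [(array([0.597 , 0.2648, 0.0051]), 0.91)]
clamp_large [(array([0.5971, 0.1498, 0.0016]), 0.67), (array([ 0.5246, -0.2427,  0.0036]), 0.24)]
choke [(array([ 0.6343, -0.1293,  0.0026]), 0.98)]
heatsink [(array([ 0.5273, -0.2419,  0.0031]), 0.72)]
wrist {'fov_y': 65.70646984690485, 'cx': 256.1760600058875, 'cy': 193.60220749451298, 'origin': array([0.351 , 0.5824, 0.3853]), 'orientation': array([ 162.7221,   -0.0223, -114.2759])}
cap_tiny []
cap_small []
cap_medium []
cap_large []
clamp_tiny []
clamp_small []
clamp_medium []
clamp_large []
choke []
heatsink []
1.65
```

View pics/scene0.png

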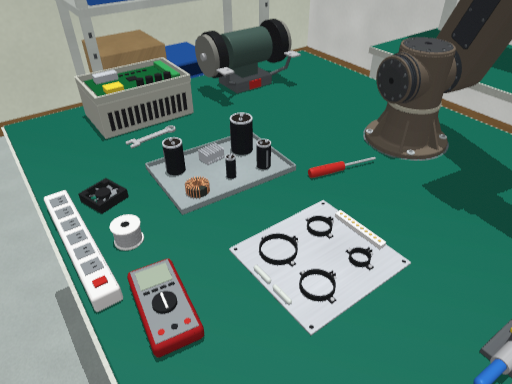

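View pics/side0.png

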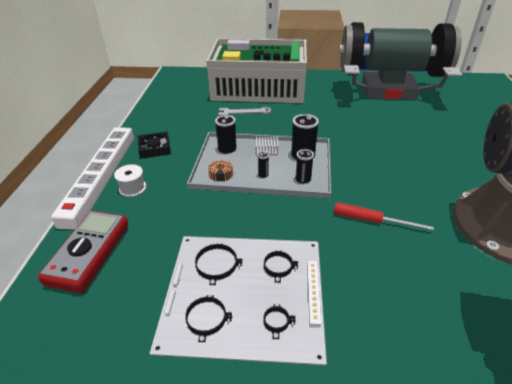

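Both pictures agree. The tray's back row holds medium at (174,155), the heat sink and large at (241,133). The front row holds the choke at (197,187), tiny at (230,166) and small at (263,153). In the scene view the rings are large (279,248), small (320,226), tiny (360,257) and medium (318,285). Next I'll refine these positions from depth and plan the first move.

```bash
cat >> h.py <<'E'
EST=dict(cap_tiny=(.526,-.137),cap_small=(.432,-.124),cap_medium=(.634,-.2425),cap_large=(.4335,-.227),
 clamp_tiny=(.478,.263),clamp_small=(.480,.146),clamp_medium=(.596,.264),clamp_large=(.598,.151))
RAD=dict(cap_tiny=.013,cap_small=.019,cap_medium=.025,cap_large=.031,clamp_tiny=.020,clamp_small=.026,clamp_medium=.032,clamp_large=.038)
TOP=dict(cap_tiny=.063,cap_small=.075,cap_medium=.089,cap_large=.103)
def cloud(n):
    c=r.get_calibration(n);p,d=r.capture(n);f=192/np.tan(np.radians(c["fov_y"]/2))
    v,u=np.mgrid[:384,:512]; x=u-c["cx"];y=v-c["cy"]
    if n=="wrist":
        rr=np.hypot(x,y)+1e-9; k=np.tan(rr/f)/rr; X=np.stack([x*k*d,y*k*d,d],-1)
    else: X=np.stack([x*d/f,y*d/f,d],-1)
    M,t=pose(c); W=X@M.T+t; W[d<=0]=np.nan
    return p,W
def rows(target,yaw,n=None):
    """rows in tool axes from the present pose to target [x,y,z], yaw"""
    s=r.get_state();p=np.array(s["tcp_pos"]);y0=s["eef_rot"][2]; d=np.array(target)-p
    turn=(yaw-y0+180)%360-180
    n=n or int(max(np.ceil(np.abs(d).max()/.036),np.ceil(abs(turn)/7)))
    out=[]
    for i in range(n):
        Rt=R.from_euler('xyz',[180,0,y0+turn*i/n],degrees=True)
        out.append(dict(travel=[round(float(q),4) for q in Rt.inv().apply(d/n)],spin=round(-turn/n,2)))
    return out
E
python3 - <<'E'
from h import *
from scipy.optimize import least_squares
for n in ["scene","side"]:
    p,W=cloud(n); lum=p.max(-1)
    for k in EST:
        e=np.array(EST[k]); dd=np.linalg.norm(W[...,:2]-e,axis=-1)
        if k in TOP:
            m=(dd<RAD[k]+.012)&(W[...,2]>.02)&(W[...,2]<TOP[k]-.003)
            q=W[m]
            f=lambda c: np.hypot(*(q[:,:2]-c).T)-RAD[k]
        else:
            m=(dd<RAD[k]+.010)&(dd>RAD[k]-.010)&(lum<70)&(W[...,2]>.012)
            q=W[m]; f=lambda c: np.hypot(*(q[:,:2]-c).T)-RAD[k]
        s=least_squares(f,e,loss='soft_l1',f_scale=.001)
        print(n,k,s.x,len(q),'rms',np.median(np.abs(s.fun)), 'zmax',np.percentile(W[dd<RAD[k]][:,2],[50,95]))
for q in rows([.5,.2,.24],-90): print(q)
E
```

```text
scene cap_tiny [ 0.5278 -0.1361] 134 rms 0.0006295146518286981 zmax [0.0609 0.0691]
scene cap_small [ 0.4311 -0.1261] 236 rms 0.0008240305575496817 zmax [0.0506 0.0778]
scene cap_medium [ 0.6319 -0.2451] 438 rms 0.0008506396612057449 zmax [0.0598 0.0917]
scene cap_large [ 0.4314 -0.2301] 582 rms 0.000851764537125441 zmax [0.0673 0.1057]
scene clamp_tiny [0.4785 0.2632] 116 rms 0.0004922965287850276 zmax [0.0079 0.0195]
scene clamp_small [0.4808 0.1472] 131 rms 0.0007576390621740793 zmax [0.0064 0.0193]
scene clamp_medium [0.5947 0.2654] 198 rms 0.0006118191022564598 zmax [0.0055 0.0187]
scene clamp_large [0.5963 0.1497] 191 rms 0.0007517226085706069 zmax [0.0057 0.0187]
side cap_tiny [ 0.53   -0.1349] 149 rms 0.0006666064600927384 zmax [0.0521 0.0664]
side cap_small [ 0.4338 -0.125 ] 300 rms 0.0006378111703049597 zmax [0.0544 0.0762]
side cap_medium [ 0.6344 -0.2438] 430 rms 0.0007509493492278956 zmax [0.0596 0.0899]
side cap_large [ 0.4339 -0.2289] 611 rms 0.0007132476825285061 zmax [0.0802 0.1039]
side clamp_tiny [0.4782 0.2644] 173 rms 0.0007439484400885849 zmax [0.0044 0.0177]
si
[... 318 characters left out ...]
l': [0.0333, 0.0209, -0.0011], 'spin': np.float64(5.48)}
{'travel': [0.0351, 0.0176, -0.0011], 'spin': np.float64(5.48)}
{'travel': [0.0367, 0.0142, -0.0011], 'spin': np.float64(5.48)}
{'travel': [0.0378, 0.0106, -0.0011], 'spin': np.float64(5.48)}
{'travel': [0.0387, 0.0069, -0.0011], 'spin': np.float64(5.48)}
{'travel': [0.0392, 0.0032, -0.0011], 'spin': np.float64(5.48)}
{'travel': [0.0393, -0.0006, -0.0011], 'spin': np.float64(5.48)}
{'travel': [0.0391, -0.0043, -0.0011], 'spin': np.float64(5.48)}
{'travel': [0.0385, -0.008, -0.0011], 'spin': np.float64(5.48)}
{'travel': [0.0375, -0.0117, -0.0011], 'spin': np.float64(5.48)}
{'travel': [0.0362, -0.0152, -0.0011], 'spin': np.float64(5.48)}
```

send_rows([
  {"travel": [0.031,0.024,0],"spin": 5.5},
  {"travel": [0.033,0.021,0],"spin": 5.5},
  {"travel": [0.035,0.018,0],"spin": 5.5},
  {"travel": [0.037,0.014,0],"spin": 5.5},
  {"travel": [0.038,0.011,0],"spin": 5.5},
], gripper=0.3, squeeze=20)

```text
time_s: 2.17
tcp_pos: [0.3679, 0.4417, 0.2239]
eef_rot: [180.0, -0.1, -52.2]
contact_force: [0.2, -0.1, -0.1]
gripper_width: 0.0604
```

send_rows([
  {"travel": [0.039,0.007,0],"spin": 5.5},
  {"travel": [0.039,0.003,0],"spin": 5.5},
  {"travel": [0.039,0,0],"spin": 5.5},
  {"travel": [0.039,-0.004,0],"spin": 5.5},
  {"travel": [0.038,-0.008,0],"spin": 5.5},
])

```text
time_s: 2.58
tcp_pos: [0.4589, 0.2582, 0.2255]
eef_rot: [-179.9, 0.1, -81.0]
contact_force: [1.3, 1.2, 0.7]
gripper_width: 0.0568
```

send_rows([
  {"travel": [0.037,-0.012,0],"spin": 5.5},
  {"travel": [0.036,-0.015,0],"spin": 5.5},
  {"travel": [0,0,0],"spin": 0},
])

```text
time_s: 2.83
tcp_pos: [0.4961, 0.1798, 0.2267]
eef_rot: [-179.8, 0.1, -93.1]
contact_force: [0.2, 1.4, -0.4]
gripper_width: 0.0571
```

send_rows([
  {"travel": [0.038,-0.002,0],"spin": -3.1},
  {"travel": [0.038,-0.004,0],"spin": 0},
  {"travel": [0.038,-0.004,0],"spin": 0},
  {"travel": [0.038,-0.004,0.01],"spin": 0},
  {"travel": [0.038,-0.004,0.02],"spin": 0},
])

```text
time_s: 3.25
tcp_pos: [0.5158, -0.0111, 0.2012]
eef_rot: [-179.2, 0.3, -89.7]
contact_force: [1.4, 0.4, -0.3]
gripper_width: 0.057
```

send_rows([
  {"travel": [0.038,-0.004,0.02],"spin": 0},
  {"travel": [0.038,-0.004,0.02],"spin": 0},
  {"travel": [0.038,-0.004,0.02],"spin": 0},
  {"travel": [0.01,-0.003,0.01],"spin": 0},
  {"travel": [0,0,0],"spin": 0},
])

```text
time_s: 3.67
tcp_pos: [0.5305, -0.1388, 0.1303]
eef_rot: [-179.1, 0.3, -90.0]
contact_force: [-0.4, 0.4, 0.5]
gripper_width: 0.0572
```

Run:
```python
from h import *
s=r.get_state();print(s["tcp_pos"],s["eef_rot"],s["gripper_width"])
p,W=cloud("wrist");cv2.imwrite("pics/w1.png",p);c=r.get_calibration("wrist")
for k in CAPS: print(k,[(world("wrist",x["at"],c),x["conf"]) for x in r.pinpoint("wrist",k)[:2]])
for k in CAPS:
    dd=np.linalg.norm(W[...,:2]-np.array(EST[k]),axis=-1)
    q=W[(dd<RAD[k]+.01)&(np.abs(W[...,2]-TOP[k])<.005)]
    if len(q)>9: print(k,len(q),cv2.minEnclosingCircle(q[:,:2].astype(np.float32)))
```

```text
[ 0.5305 -0.1388  0.1303] [-179.1184    0.3199  -89.9501] 0.05724573030649544
cap_tiny [(array([ 0.5319, -0.1319,  0.0026]), 0.8)]
cap_small [(array([ 0.4313, -0.1234,  0.0009]), 0.6)]
cap_medium [(array([ 0.6348, -0.2414,  0.0052]), 0.65)]
cap_large [(array([ 0.4324, -0.2252,  0.0033]), 0.88)]
cap_tiny 759 ((0.5301470756530762, -0.1344696581363678), 0.013152535073459148)
cap_small 1096 ((0.4341309070587158, -0.1248103454709053), 0.01924464851617813)
cap_medium 3197 ((0.6341806650161743, -0.2426808476448059), 0.02553536370396614)
cap_large 5763 ((0.43363484740257263, -0.2281595915555954), 0.03189203888177872)
```

send_rows([
  {"travel": [-0.004,0,0.03],"spin": 0},
  {"travel": [0,0,0.03],"spin": 0},
  {"travel": [0,0,0.02],"spin": 0},
  {"travel": [0,0,0.012],"spin": 0},
  {"travel": [0,0,0],"spin": 0},
])

```text
time_s: 4.33
tcp_pos: [0.5409, -0.1236, 0.0467]
eef_rot: [-177.9, 0.4, -89.1]
contact_force: [-0.6, -0.2, 0.4]
gripper_width: 0.0571
```

send_rows([
  {"travel": [0,0,0],"spin": 0},
  {"travel": [0,0,0],"spin": 0},
  {"travel": [0,0,0],"spin": 0},
  {"travel": [0,0,0],"spin": 0},
  {"travel": [0,0,0],"spin": 0},
], gripper=-1, squeeze=15)

```text
time_s: 4.75
tcp_pos: [0.5443, -0.1204, 0.0522]
eef_rot: [-177.4, 0.4, -88.7]
contact_force: [0.2, 0.2, 0.2]
gripper_width: 0.0291
```

Run:
```python
from h import *
for i in range(3):
    s=r.get_state();print(s["time_s"],s["tcp_pos"],s["eef_rot"],s["gripper_width"],s["joints"],s["qd"],s["contact_force"])
    p,d=r.capture("side")
cv2.imwrite("pics/s1.png",cv2.resize(p[110:220,170:350],None,fx=4,fy=4))
```

```text
4.75 [ 0.5443 -0.1204  0.0522] [-177.4438    0.3881  -88.7358] 0.02905360101945322 [  7.5792  18.5055 -28.5059  -0.161  -40.4053  -6.2034] [ 0.1395 -1.0939  0.5793  0.0352 -0.3087 -0.2301] [0.23   0.1882 0.2468]
4.8 [ 0.5444 -0.1204  0.0522] [-177.4296    0.3874  -88.7423] 0.02520639698265763 [  7.5723  18.5008 -28.5014  -0.1575 -40.4006  -6.2057] [-0.235   0.4524 -0.2574 -0.0618  0.2932 -0.0216] [ 0.6133 -0.2968 -0.1998]
4.85 [ 0.5443 -0.1205  0.052 ] [-177.4412    0.3874  -88.7508] 0.02517329338401675 [  7.5643  18.5187 -28.5098  -0.1594 -40.3857  -6.2047] [-0.0533  0.3283 -0.2125  0.0914  0.3236 -0.0561] [0.2244 0.455  2.053 ]
```

View pics/s1.png

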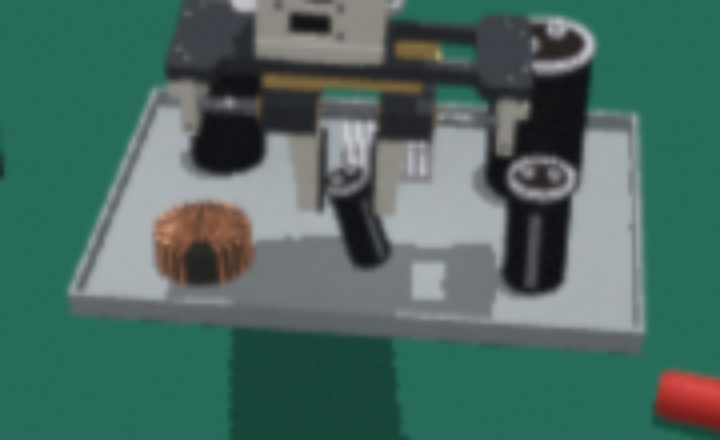

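The crop shows the tiny can at (350,215) gripped at its top and leaning about 13° towards +x. The tool drifts in +x, +y and +z over rows, so it went off target. I'll move back in -x while holding the can and measure the drift as I go.

send_rows([
  {"travel": [0.0005,0.0035,0.001],"spin": 0},
  {"travel": [0.0005,0.0035,0.001],"spin": 0},
])

```text
time_s: 5.07
tcp_pos: [0.5414, -0.1217, 0.0518]
eef_rot: [-177.0, 0.4, -88.7]
contact_force: [2.0, 1.3, 7.2]
gripper_width: 0.0242
```

Run:
```python
from h import *
p,d=r.capture("side");s=r.get_state();print(s["time_s"],s["tcp_pos"],s["eef_rot"],s["gripper_width"],s["contact_force"])
```

```text
5.1167 [ 0.5409 -0.1218  0.0518] [-177.0083    0.3652  -88.6861] 0.024085273822332103 [ 0.537  -0.7659  6.6354]
```

send_rows([
  {"travel": [0.0005,0.004,0.001],"spin": 0},
  {"travel": [0.0005,0.004,0.001],"spin": 0},
])

```text
time_s: 5.28
tcp_pos: [0.5368, -0.123, 0.0518]
eef_rot: [-176.5, 0.3, -88.6]
contact_force: [1.0, 1.4, 5.9]
gripper_width: 0.0226
```

send_rows([
  {"travel": [0,0,0],"spin": 0},
  {"travel": [0,0,0],"spin": 0},
  {"travel": [0,0,0],"spin": 0},
], gripper=0)

```text
time_s: 5.53
tcp_pos: [0.5357, -0.1234, 0.052]
eef_rot: [-176.6, 0.4, -88.7]
contact_force: [0.1, -0.6, 0.1]
gripper_width: 0.0375
```

Run:
```python
from h import *
for i in range(3):
    s=r.get_state();print(s["time_s"],s["tcp_pos"],s["eef_rot"],s["gripper_width"],s["joints"])
    p,d=r.capture("side")
cv2.imwrite("pics/s2.png",cv2.resize(p[110:220,170:350],None,fx=4,fy=4))
```

```text
5.5333 [ 0.5357 -0.1234  0.052 ] [-176.5526    0.3608  -88.6675] 0.037523271322366485 [  7.4592  17.4848 -30.2924   0.0154 -38.7567  -6.1493]
5.5833 [ 0.5357 -0.1234  0.0519] [-176.5657    0.3594  -88.6695] 0.04038177196119703 [  7.4577  17.4951 -30.2945   0.0154 -38.7573  -6.1497]
5.6333 [ 0.5358 -0.1234  0.0519] [-176.5611    0.3565  -88.6622] 0.042038880289073176 [  7.4591  17.5032 -30.2858   0.0202 -38.7537  -6.1474]
```

View pics/s2.png

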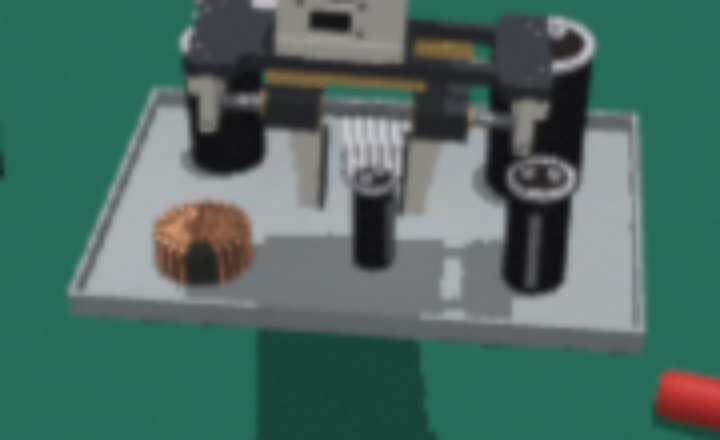

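The tiny can at (373,220) is standing upright again, with both fingers clear of it. I'll centre over it in small rows and check how the arm tracks.

send_rows([
  {"travel": [0.004,0.002,0],"spin": 0},
  {"travel": [0.004,0.002,0],"spin": 0},
  {"travel": [0.004,0.002,0],"spin": 0},
], gripper=0.3)

```text
time_s: 5.93
tcp_pos: [0.5298, -0.1358, 0.0508]
eef_rot: [-176.6, 0.4, -88.6]
contact_force: [0.8, 0.2, -0.4]
gripper_width: 0.0549
```

send_rows([
  {"travel": [0,0,0],"spin": 0},
])

```text
time_s: 6.02
tcp_pos: [0.5292, -0.1365, 0.0506]
eef_rot: [-176.7, 0.4, -88.6]
contact_force: [-1.0, 0.1, -0.0]
gripper_width: 0.0568
```

send_rows([
  {"travel": [0,0,0],"spin": 0},
])

```text
time_s: 6.1
tcp_pos: [0.529, -0.137, 0.0505]
eef_rot: [-176.7, 0.4, -88.7]
contact_force: [0.7, -0.0, -0.4]
gripper_width: 0.0566
```

send_rows([
  {"travel": [0,0,0.007],"spin": 0},
])

```text
time_s: 6.18
tcp_pos: [0.5302, -0.1371, 0.0444]
eef_rot: [-176.5, 0.3, -88.7]
contact_force: [0.5, -0.7, -0.2]
gripper_width: 0.0568
```

send_rows([
  {"travel": [0,0,0.007],"spin": 0},
])

```text
time_s: 6.27
tcp_pos: [0.5308, -0.1371, 0.0371]
eef_rot: [-176.5, 0.4, -88.7]
contact_force: [0.4, -0.0, -0.3]
gripper_width: 0.057
```

send_rows([
  {"travel": [0,0,0],"spin": 0},
])

```text
time_s: 6.35
tcp_pos: [0.53, -0.1371, 0.0356]
eef_rot: [-176.6, 0.4, -88.7]
contact_force: [-0.6, 0.2, 0.2]
gripper_width: 0.0574
```

send_rows([
  {"travel": [-0.002,0,0],"spin": 0},
  {"travel": [0,0,0],"spin": 0},
  {"travel": [0,0,0],"spin": 0},
  {"travel": [0,0,0],"spin": 0},
  {"travel": [0,0,0],"spin": 0},
], gripper=-1, squeeze=15)

```text
time_s: 6.77
tcp_pos: [0.5297, -0.1345, 0.0344]
eef_rot: [-176.7, 0.3, -88.7]
contact_force: [-0.1, 0.4, 0.5]
gripper_width: 0.0291
```

send_rows([
  {"travel": [0,0,0],"spin": 0},
  {"travel": [0,0,0],"spin": 0},
])

```text
time_s: 6.93
tcp_pos: [0.5298, -0.1345, 0.0347]
eef_rot: [-176.7, 0.3, -88.7]
contact_force: [0.0, 0.8, -1.2]
gripper_width: 0.0258
```

send_rows([
  {"travel": [0,0,-0.01],"spin": 0},
  {"travel": [0,0,-0.02],"spin": 0},
  {"travel": [0,0,-0.02],"spin": 0},
  {"travel": [0,0,-0.02],"spin": 0},
  {"travel": [0,0,-0.01],"spin": 0},
])

```text
time_s: 7.35
tcp_pos: [0.5225, -0.1354, 0.1172]
eef_rot: [-177.1, 0.3, -88.7]
contact_force: [1.2, 1.2, -0.8]
gripper_width: 0.0256
```

send_rows([
  {"travel": [0,0,0],"spin": 0},
  {"travel": [0,0,0],"spin": 0},
])

```text
time_s: 7.52
tcp_pos: [0.5241, -0.1354, 0.1213]
eef_rot: [-176.7, 0.3, -88.7]
contact_force: [0.5, -0.9, -1.0]
gripper_width: 0.0259
```

Run:
```python
from h import *
s=r.get_state();print(s["time_s"],s["tcp_pos"],s["eef_rot"],s["gripper_width"],s["contact_force"])
p,d=r.capture("side")
cv2.imwrite("pics/s3.png",cv2.resize(p[80:220,170:350],None,fx=3,fy=3))
for q in rows([.4784,.2638,.125],-90): print(q["travel"],q["spin"])
```

```text
7.5167 [ 0.5241 -0.1354  0.1213] [-176.7292    0.3363  -88.6729] 0.025876745850925358 [ 0.4943 -0.8514 -1.0162]
[-0.0333, 0.003, -0.0003] 0.11
[-0.0333, 0.0031, -0.0003] 0.11
[-0.0333, 0.0032, -0.0003] 0.11
[-0.0333, 0.0032, -0.0003] 0.11
[-0.0333, 0.0033, -0.0003] 0.11
[-0.0333, 0.0034, -0.0003] 0.11
[-0.0333, 0.0034, -0.0003] 0.11
[-0.0333, 0.0035, -0.0003] 0.11
[-0.0333, 0.0036, -0.0003] 0.11
[-0.0333, 0.0036, -0.0003] 0.11
[-0.0333, 0.0037, -0.0003] 0.11
[-0.0333, 0.0037, -0.0003] 0.11
```

View pics/s3.png

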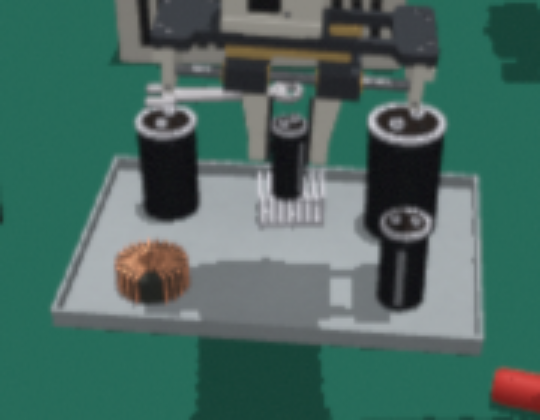

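The picture shows the tiny can held upright in the fingers at (290,155), clear of the tray. On to its ring.

send_rows([
  {"travel": [-0.02,0.003,0],"spin": 0.5},
  {"travel": [-0.033,0.003,0],"spin": 0.5},
  {"travel": [-0.035,0.003,0],"spin": 0.3},
  {"travel": [-0.035,0.003,0],"spin": 0},
  {"travel": [-0.035,0.003,0],"spin": 0},
])

```text
time_s: 7.98
tcp_pos: [0.5057, 0.0218, 0.1173]
eef_rot: [-177.1, 0.3, -90.6]
contact_force: [1.1, 0.1, -0.7]
gripper_width: 0.0261
```

send_rows([
  {"travel": [-0.035,0.004,0],"spin": 0},
  {"travel": [-0.035,0.004,0],"spin": 0},
  {"travel": [-0.035,0.004,0],"spin": 0},
  {"travel": [-0.035,0.004,0],"spin": 0},
  {"travel": [-0.035,0.004,0],"spin": 0},
])

```text
time_s: 8.4
tcp_pos: [0.4827, 0.2037, 0.1126]
eef_rot: [-177.4, 0.1, -90.7]
contact_force: [1.3, -0.5, -1.0]
gripper_width: 0.0256
```

send_rows([
  {"travel": [-0.03,0.004,0],"spin": 0},
  {"travel": [-0.015,0.002,0],"spin": 0},
  {"travel": [0,0,0],"spin": 0},
  {"travel": [0,0,0],"spin": 0},
])

```text
time_s: 8.73
tcp_pos: [0.4744, 0.2569, 0.1083]
eef_rot: [-177.6, -0.2, -90.3]
contact_force: [0.4, -1.5, 0.1]
gripper_width: 0.0255
```

```bash
cat >> h.py <<'E'
from scipy.optimize import least_squares
GOAL=dict(scene=dict(tiny=(.4785,.2632),small=(.4808,.1472),medium=(.5947,.2654),large=(.5963,.1497)),
          side=dict(tiny=(.4782,.2644),small=(.4808,.1486),medium=(.5941,.2665),large=(.5965,.1507)))
def held(k,below):
    """can in the fingers: circle fit of its lower part in both outer cameras, against the ring in the same camera"""
    s=r.get_state();t=np.array(s["tcp_pos"]);print(s["time_s"],t,s["eef_rot"],s["gripper_width"])
    R0=RAD["cap_"+k]
    for n in ["scene","side"]:
        p,W=cloud(n); dd=np.linalg.norm(W[...,:2]-t[:2],axis=-1)
        q=W[(dd<R0+.012)&(W[...,2]>t[2]-below-.004)&(W[...,2]<t[2]-.004)]
        f=lambda c: np.hypot(*(q[:,:2]-c[:2]-np.outer(q[:,2]-t[2]+below,c[2:])).T)-R0
        f2=lambda c: np.hypot(*(q[:,:2]-c).T)-R0
        a=least_squares(f2,t[:2],loss='soft_l1',f_scale=.001).x
        b=least_squares(f,[*a,0,0],loss='soft_l1',f_scale=.001)
        print(n,len(q),'mid',a,'base',b.x,'zmin',np.percentile(q[:,2],2),'to go',np.array(GOAL[n][k])-a,np.array(GOAL[n][k])-b.x[:2])
E
python3 - <<'E'
from h import *
held("tiny",.0317)
E
```

```text
8.7333 [0.4744 0.2569 0.1083] [-177.6143   -0.1515  -90.2743] 0.025509251747885046
scene 137 mid [0.4724 0.2544] base [0.4721 0.2542 0.0205 0.0092] zmin 0.07888197737804868 to go [0.0061 0.0088] [0.0064 0.009 ]
side 184 mid [0.4744 0.2545] base [ 0.4748  0.2544 -0.0276  0.0104] zmin 0.07692317549903266 to go [0.0038 0.0099] [0.0034 0.01  ]
```

send_rows([
  {"travel": [-0.005,-0.001,0.01],"spin": 0},
  {"travel": [-0.0045,-0.001,0.012],"spin": 0},
  {"travel": [0,0,0.012],"spin": 0},
  {"travel": [0,0,0.008],"spin": 0},
  {"travel": [0,0,0],"spin": 0},
])

```text
time_s: 9.25
tcp_pos: [0.4797, 0.2612, 0.0633]
eef_rot: [-177.6, -0.1, -90.7]
contact_force: [-0.6, -0.4, -0.5]
gripper_width: 0.026
```

Run:
```python
from h import *
held("tiny",.0317)
print(r.get_state()["tcp_pos"])
```

```text
9.25 [0.4797 0.2612 0.0633] [-177.6159   -0.1195  -90.7322] 0.025995027265213997
scene 119 mid [0.4775 0.2584] base [0.4774 0.2582 0.0064 0.0137] zmin 0.033652946997960724 to go [0.001  0.0048] [0.0011 0.005 ]
side 157 mid [0.4795 0.2593] base [ 0.4798  0.2591 -0.0179  0.0169] zmin 0.0329577390564296 to go [-0.0013  0.0051] [-0.0016  0.0053]
[0.4801 0.2618 0.0648]
```

send_rows([
  {"travel": [-0.003,0.001,0.005],"spin": 0},
  {"travel": [-0.0015,0,0.008],"spin": 0},
  {"travel": [0,0,0.007],"spin": 0},
  {"travel": [0,0,0.004],"spin": 0},
])

```text
time_s: 9.68
tcp_pos: [0.4818, 0.2676, 0.0414]
eef_rot: [-177.3, 0.2, -90.7]
contact_force: [-0.9, -0.5, -0.9]
gripper_width: 0.0256
```

send_rows([
  {"travel": [0,0,0],"spin": 0},
])

```text
time_s: 9.77
tcp_pos: [0.4814, 0.2672, 0.0404]
eef_rot: [-177.4, 0.1, -90.7]
contact_force: [-0.2, 0.1, -0.8]
gripper_width: 0.026
```

Run:
```python
from h import *
held("tiny",.0317)
print(r.get_state()["tcp_pos"],r.get_state()["contact_force"])
```

```text
9.7667 [0.4814 0.2672 0.0404] [-177.3973    0.1002  -90.7393] 0.02595618141538953
scene 334 mid [0.4834 0.2676] base [ 0.4852  0.2691 -0.3468 -0.1912] zmin 0.004855286848421736 to go [-0.0049 -0.0044] [-0.0067 -0.0059]
side 374 mid [0.4795 0.2705] base [ 0.4794  0.2727  0.078  -0.3373] zmin 0.004860419561863172 to go [-0.0013 -0.0061] [-0.0012 -0.0083]
[0.4816 0.2674 0.0411] [-0.367  -1.2775 -0.5592]
```

send_rows([
  {"travel": [0.001,0.002,0.003],"spin": 0},
  {"travel": [0,0,0.002],"spin": 0},
])

```text
time_s: 10.03
tcp_pos: [0.4801, 0.2668, 0.0363]
eef_rot: [-177.3, 0.2, -90.7]
contact_force: [-0.8, -0.4, -0.2]
gripper_width: 0.0252
```

send_rows([
  {"travel": [0,0,0.0005],"spin": 0},
])

```text
time_s: 10.12
tcp_pos: [0.48, 0.2668, 0.0357]
eef_rot: [-177.3, 0.2, -90.7]
contact_force: [-0.1, 0.0, -0.0]
gripper_width: 0.0256
```

send_rows([
  {"travel": [0,0,0],"spin": 0},
  {"travel": [0,0,0],"spin": 0},
  {"travel": [0,0,0],"spin": 0},
  {"travel": [0,0,0],"spin": 0},
], gripper=0.3)

```text
time_s: 10.45
tcp_pos: [0.4803, 0.2671, 0.0361]
eef_rot: [-177.3, 0.2, -90.7]
contact_force: [-0.3, 0.3, 0.4]
gripper_width: 0.0467
```

send_rows([
  {"travel": [0,0,-0.01],"spin": 0},
  {"travel": [0,0,-0.02],"spin": 0},
  {"travel": [0,0,-0.02],"spin": 0},
  {"travel": [0,0,-0.02],"spin": 0},
  {"travel": [0,0,0],"spin": 0},
])

```text
time_s: 10.87
tcp_pos: [0.4765, 0.2661, 0.1106]
eef_rot: [-177.4, 0.1, -90.7]
contact_force: [0.8, 1.2, 1.0]
gripper_width: 0.0573
```

```bash
cat >> h.py <<'E'
def placed(k):
    for n in ["scene","side"]:
        p,W=cloud(n); g=np.array(GOAL[n][k]); dd=np.linalg.norm(W[...,:2]-g,axis=-1); h=TOP["cap_"+k]+.001
        q=W[(dd<RAD["cap_"+k]+.015)&(W[...,2]>.024)&(W[...,2]<h-.003)]
        a=least_squares(lambda c: np.hypot(*(q[:,:2]-c).T)-RAD["cap_"+k],g,loss='soft_l1',f_scale=.001).x
        print(n,k,'off ring',a-g,'top z',np.percentile(W[dd<RAD["cap_"+k]][:,2],[80,95]),'expected',h)
        cv2.imwrite(f"pics/placed_{k}_{n}.png",cv2.resize(p[200:360,150:350],None,fx=3,fy=3))
def tray(k):
    """can k seen by the wrist camera: circle about its top points"""
    s=r.get_state();t=np.array(s["tcp_pos"]);p,W=cloud("wrist");print(s["time_s"],t,s["eef_rot"],s["gripper_width"])
    e=dict(tiny=(.53,-.1348),small=(.4338,-.125),medium=(.634,-.2435),large=(.4335,-.2288))[k]
    dd=np.linalg.norm(W[...,:2]-np.array(e),axis=-1); q=W[(dd<RAD["cap_"+k]+.012)&(np.abs(W[...,2]-TOP["cap_"+k])<.005)]
    (x,y),R0=cv2.minEnclosingCircle(q[:,:2].astype(np.float32)); print(len(q),x,y,R0,'to go',x-t[0],y-t[1])
E
python3 - <<'E'
from h import *
placed("tiny"); s=r.get_state();print(s["time_s"],s["tcp_pos"],s["eef_rot"])
E
```

```text
scene tiny off ring [-0.0003  0.0009] top z [0.066  0.0704] expected 0.064
side tiny off ring [0.002  0.0003] top z [0.0644 0.0675] expected 0.064
10.9667 [0.4753 0.2652 0.1077] [-177.5125   -0.0317  -90.7396]
```

View pics/placed_tiny_side.png

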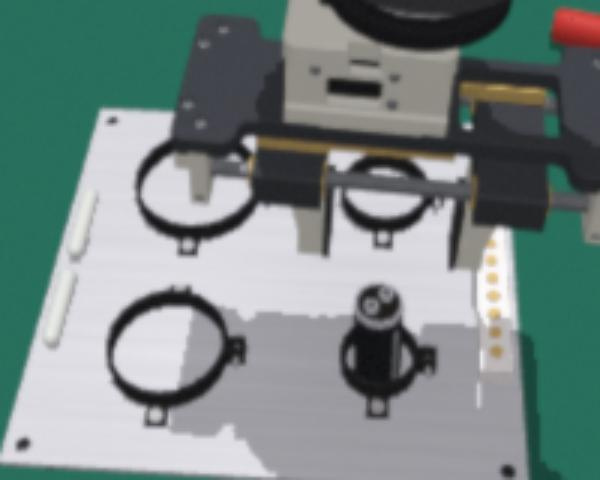

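The tiny can stands in its ring at (378,340), about 1–2 mm off centre. Next is the small can.

send_rows([
  {"travel": [0.02,0.002,-0.015],"spin": -0.7},
  {"travel": [0.035,0.004,-0.015],"spin": 0},
  {"travel": [0.036,0.004,0],"spin": 0},
  {"travel": [0.036,0.004,0],"spin": 0},
  {"travel": [0.036,0.004,0],"spin": 0},
], gripper=0.5)

```text
time_s: 11.38
tcp_pos: [0.4552, 0.1017, 0.1364]
eef_rot: [-177.6, -0.2, -89.6]
contact_force: [1.3, 0.1, 0.0]
gripper_width: 0.0654
```

send_rows([
  {"travel": [0.036,0.004,0],"spin": 0},
  {"travel": [0.036,0.004,0],"spin": 0},
  {"travel": [0.036,0.004,0],"spin": 0},
  {"travel": [0.036,0.004,0],"spin": 0},
  {"travel": [0.036,0.004,0],"spin": 0},
])

```text
time_s: 11.8
tcp_pos: [0.4315, -0.0868, 0.1347]
eef_rot: [-177.7, -0.2, -89.4]
contact_force: [0.9, -0.3, 0.4]
gripper_width: 0.0659
```

send_rows([
  {"travel": [0.03,0.003,0],"spin": 0},
  {"travel": [0.015,0,0],"spin": 0},
  {"travel": [0,0,0],"spin": 0},
  {"travel": [0,0,0],"spin": 0},
])

```text
time_s: 12.13
tcp_pos: [0.4241, -0.1398, 0.1328]
eef_rot: [-178.0, -0.2, -89.9]
contact_force: [-0.1, 0.5, 1.1]
gripper_width: 0.0656
```

Run:
```python
from h import *
tray("small");s=r.get_state();print(s["time_s"],s["tcp_pos"],s["eef_rot"])
```

```text
12.1333 [ 0.4241 -0.1398  0.1328] [-178.021    -0.2157  -89.8506] 0.0655911376862189
1666 0.43350303173065186 -0.12443781644105911 0.01938367262482643 to go 0.009409480415071225 0.015326748975589666
12.1833 [ 0.4241 -0.1393  0.1327] [-178.0338   -0.2168  -89.8027]
```

send_rows([
  {"travel": [-0.008,-0.003,0.005],"spin": 0},
  {"travel": [-0.007,-0.003,0.01],"spin": 0},
  {"travel": [0,0,0.01],"spin": 0},
  {"travel": [0,0,0.008],"spin": 0},
  {"travel": [0,0,0],"spin": 0},
])

```text
time_s: 12.6
tcp_pos: [0.4326, -0.1187, 0.0977]
eef_rot: [-178.0, -0.2, -89.6]
contact_force: [-0.9, -0.2, -0.3]
gripper_width: 0.0656
```

send_rows([
  {"travel": [0,0,0],"spin": 0},
])

```text
time_s: 12.68
tcp_pos: [0.4326, -0.1179, 0.0973]
eef_rot: [-178.0, -0.2, -89.5]
contact_force: [-0.4, -0.3, -0.2]
gripper_width: 0.0657
```

send_rows([
  {"travel": [0.004,0,0.008],"spin": 0},
  {"travel": [0.003,0,0.012],"spin": 0},
  {"travel": [0,0.001,0.012],"spin": 0},
  {"travel": [0,0,0.012],"spin": 0},
  {"travel": [0,0,0.006],"spin": 0},
])

```text
time_s: 13.1
tcp_pos: [0.4363, -0.1243, 0.0468]
eef_rot: [-177.7, -0.2, -89.3]
contact_force: [-1.1, 0.3, -0.4]
gripper_width: 0.0659
```

send_rows([
  {"travel": [0,0,0],"spin": 0},
])

```text
time_s: 13.18
tcp_pos: [0.4357, -0.1245, 0.0457]
eef_rot: [-177.8, -0.2, -89.3]
contact_force: [0.3, 0.6, 0.1]
gripper_width: 0.0658
```

send_rows([
  {"travel": [0,0,0],"spin": 0},
])

```text
time_s: 13.27
tcp_pos: [0.4356, -0.1246, 0.0455]
eef_rot: [-177.8, -0.2, -89.3]
contact_force: [0.6, -0.2, -0.3]
gripper_width: 0.0656
```

send_rows([
  {"travel": [0,0.002,0.003],"spin": 0},
  {"travel": [0,0,0],"spin": 0},
  {"travel": [0,0,0],"spin": 0},
  {"travel": [0,0,0],"spin": 0},
  {"travel": [0,0,0],"spin": 0},
], gripper=-1, squeeze=20)

```text
time_s: 13.68
tcp_pos: [0.4347, -0.1247, 0.0441]
eef_rot: [-177.6, -0.2, -89.3]
contact_force: [-3.4, 0.1, 5.9]
gripper_width: 0.0379
```

send_rows([
  {"travel": [0,0,0],"spin": 0},
  {"travel": [0,0,0],"spin": 0},
])

```text
time_s: 13.85
tcp_pos: [0.4346, -0.1246, 0.0444]
eef_rot: [-177.6, -0.2, -89.3]
contact_force: [-0.6, -0.3, -1.5]
gripper_width: 0.0383
```

send_rows([
  {"travel": [0,0,-0.008],"spin": 0},
  {"travel": [0,0,-0.015],"spin": 0},
  {"travel": [0,0,-0.02],"spin": 0},
  {"travel": [0,0,-0.02],"spin": 0},
  {"travel": [0,0,-0.01],"spin": 0},
])

```text
time_s: 14.27
tcp_pos: [0.4289, -0.1247, 0.1193]
eef_rot: [-178.0, -0.2, -89.3]
contact_force: [0.7, -0.8, -1.3]
gripper_width: 0.0378
```

send_rows([
  {"travel": [0,0,-0.01],"spin": 0},
  {"travel": [0,0,0],"spin": 0},
])

```text
time_s: 14.43
tcp_pos: [0.4299, -0.1245, 0.1335]
eef_rot: [-177.7, -0.2, -89.3]
contact_force: [0.2, -0.1, -1.6]
gripper_width: 0.0376
```

send_rows([
  {"travel": [-0.02,-0.004,-0.001],"spin": 0},
  {"travel": [-0.034,-0.006,-0.001],"spin": 0},
  {"travel": [-0.034,-0.006,-0.001],"spin": 0},
  {"travel": [-0.034,-0.006,-0.001],"spin": 0},
  {"travel": [-0.034,-0.006,-0.001],"spin": 0},
])

```text
time_s: 14.85
tcp_pos: [0.4547, 0.0325, 0.1398]
eef_rot: [-177.7, -0.1, -89.9]
contact_force: [0.8, -0.0, -0.6]
gripper_width: 0.038
```

send_rows([
  {"travel": [-0.034,-0.006,-0.001],"spin": 0},
  {"travel": [-0.034,-0.006,-0.001],"spin": 0},
  {"travel": [-0.03,-0.005,-0.001],"spin": 0},
  {"travel": [-0.012,-0.003,0],"spin": 0},
  {"travel": [0,0,0],"spin": 0},
])

```text
time_s: 15.27
tcp_pos: [0.4744, 0.1536, 0.1427]
eef_rot: [-177.6, -0.1, -89.6]
contact_force: [0.5, -0.7, -1.3]
gripper_width: 0.0379
```

send_rows([
  {"travel": [0,0,0],"spin": 0},
  {"travel": [0,0,0],"spin": 0},
])

```text
time_s: 15.43
tcp_pos: [0.4735, 0.1534, 0.1416]
eef_rot: [-177.7, -0.2, -89.5]
contact_force: [-0.6, -0.7, -0.8]
gripper_width: 0.0378
```

Run:
```python
from h import *
held("small",.0414)
s=r.get_state();print(s["time_s"],s["tcp_pos"],s["eef_rot"])
```

```text
15.4333 [0.4735 0.1534 0.1416] [-177.7407   -0.1513  -89.5032] 0.037767206443960484
scene 261 mid [0.4709 0.1524] base [0.4709 0.152  0.0001 0.0172] zmin 0.10230743215230678 to go [ 0.0099 -0.0052] [ 0.0099 -0.0048]
side 359 mid [0.4731 0.1526] base [ 0.4732  0.1523 -0.0053  0.0141] zmin 0.10096435795543776 to go [ 0.0077 -0.004 ] [ 0.0076 -0.0037]
15.5333 [0.4735 0.1528 0.1417] [-177.737    -0.1471  -89.5681]
```

send_rows([
  {"travel": [0.002,-0.003,0.01],"spin": 0},
  {"travel": [0.002,-0.003,0.016],"spin": 0},
  {"travel": [0,0,0.018],"spin": 0},
  {"travel": [0,0,0.018],"spin": 0},
  {"travel": [0,0,0.01],"spin": 0},
])

```text
time_s: 15.95
tcp_pos: [0.4847, 0.1446, 0.0687]
eef_rot: [-177.4, 0.1, -89.9]
contact_force: [-0.5, 0.5, -0.9]
gripper_width: 0.0379
```

send_rows([
  {"travel": [0,0,0],"spin": 0},
  {"travel": [0,0,0],"spin": 0},
])

```text
time_s: 16.12
tcp_pos: [0.4831, 0.1412, 0.0654]
eef_rot: [-177.7, -0.1, -90.0]
contact_force: [-1.2, 0.8, -0.2]
gripper_width: 0.038
```

Run:
```python
from h import *
held("small",.0414)
s=r.get_state();print(s["time_s"],s["tcp_pos"],s["eef_rot"])
```

```text
16.1167 [0.4831 0.1412 0.0654] [-177.6682   -0.0664  -90.0445] 0.03801571961703168
scene 217 mid [0.4806 0.14  ] base [ 0.4806  0.1396 -0.0016  0.0217] zmin 0.02645489827640126 to go [0.0002 0.0072] [0.0002 0.0076]
side 283 mid [0.4828 0.1408] base [ 0.4831  0.1406 -0.0153  0.0122] zmin 0.024356930476364697 to go [-0.002   0.0078] [-0.0023  0.008 ]
16.2167 [0.4834 0.1418 0.0661] [-177.6192   -0.0224  -90.0312]
```

send_rows([
  {"travel": [-0.004,0.001,0],"spin": 0},
  {"travel": [-0.003,0.0005,0.004],"spin": 0},
  {"travel": [0,0,0.005],"spin": 0},
])

```text
time_s: 16.47
tcp_pos: [0.4841, 0.1502, 0.0595]
eef_rot: [-177.3, 0.2, -90.1]
contact_force: [-0.1, -0.6, -0.4]
gripper_width: 0.0381
```

send_rows([
  {"travel": [0,0,0],"spin": 0},
])

```text
time_s: 16.55
tcp_pos: [0.4839, 0.1504, 0.059]
eef_rot: [-177.4, 0.2, -90.0]
contact_force: [-0.3, 1.2, -1.1]
gripper_width: 0.0378
```

send_rows([
  {"travel": [0.0015,0.0025,0.004],"spin": 0},
  {"travel": [0,0,0.005],"spin": 0},
  {"travel": [0,0,0.003],"spin": 0},
])

```text
time_s: 16.8
tcp_pos: [0.4822, 0.1497, 0.0468]
eef_rot: [-177.3, 0.3, -90.0]
contact_force: [0.6, 0.1, -1.9]
gripper_width: 0.0378
```

send_rows([
  {"travel": [0,0,0],"spin": 0},
])

```text
time_s: 16.88
tcp_pos: [0.4817, 0.1494, 0.046]
eef_rot: [-177.3, 0.2, -90.0]
contact_force: [-0.6, 0.3, -1.4]
gripper_width: 0.038
```

Aligned within 1 mm, so I'll settle the last bit, release, rise and verify.

send_rows([
  {"travel": [0,0,0.0007],"spin": 0},
])

```text
time_s: 16.97
tcp_pos: [0.4818, 0.1494, 0.0452]
eef_rot: [-177.3, 0.2, -90.0]
contact_force: [-0.9, 1.0, 10.0]
gripper_width: 0.0381
```

send_rows([
  {"travel": [0,0,0],"spin": 0},
  {"travel": [0,0,0],"spin": 0},
  {"travel": [0,0,0],"spin": 0},
  {"travel": [0,0,0],"spin": 0},
], gripper=0.45)

```text
time_s: 17.3
tcp_pos: [0.4825, 0.1498, 0.0456]
eef_rot: [-177.3, 0.2, -90.0]
contact_force: [-0.7, -0.3, -0.3]
gripper_width: 0.0594
```

send_rows([
  {"travel": [0,0,-0.01],"spin": 0},
  {"travel": [0,0,-0.02],"spin": 0},
  {"travel": [0,0,-0.02],"spin": 0},
  {"travel": [0,0,-0.02],"spin": 0},
  {"travel": [0,0,-0.015],"spin": 0},
])

```text
time_s: 17.72
tcp_pos: [0.476, 0.1475, 0.13]
eef_rot: [-177.7, -0.1, -90.0]
contact_force: [0.6, 0.1, -0.5]
gripper_width: 0.0635
```

Run:
```python
from h import *
placed("small"); s=r.get_state();print(s["time_s"],s["tcp_pos"],s["eef_rot"])
```

```text
scene small off ring [-0.0012  0.0011] top z [0.2567 0.3138] expected 0.076
side small off ring [0.0012 0.0005] top z [0.0795 0.2718] expected 0.076
17.8167 [0.4772 0.1483 0.1312] [-177.4714    0.077   -89.999 ]
```

View pics/placed_small_scene.png

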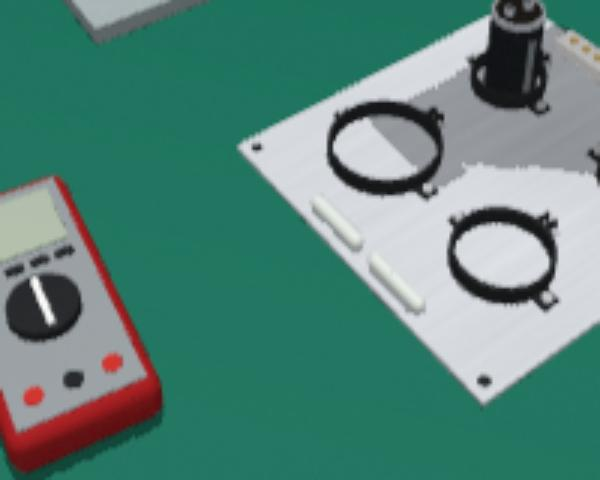

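The small can stands in its ring at (508,60), about 1 mm off. Next is the medium can.

send_rows([
  {"travel": [0.025,-0.01,-0.01],"spin": 0},
  {"travel": [0.036,-0.0145,-0.005],"spin": 0},
  {"travel": [0.036,-0.0145,0],"spin": 0},
  {"travel": [0.036,-0.0145,0],"spin": 0},
  {"travel": [0.036,-0.0145,0],"spin": 0},
], gripper=0.75)

```text
time_s: 18.23
tcp_pos: [0.5458, -0.0203, 0.1497]
eef_rot: [-177.3, 0.2, -89.3]
contact_force: [0.9, 0.7, -0.3]
gripper_width: 0.0768
```

send_rows([
  {"travel": [0.036,-0.0145,0],"spin": 0},
  {"travel": [0.036,-0.0145,0],"spin": 0},
  {"travel": [0.036,-0.0145,0],"spin": 0},
  {"travel": [0.036,-0.0145,0],"spin": 0},
  {"travel": [0.036,-0.0145,0],"spin": 0},
])

```text
time_s: 18.65
tcp_pos: [0.6213, -0.2091, 0.1491]
eef_rot: [-177.4, 0.3, -89.3]
contact_force: [0.6, 0.8, 0.0]
gripper_width: 0.0768
```

send_rows([
  {"travel": [0.027,-0.012,0],"spin": 0},
  {"travel": [0,0,0],"spin": 0},
  {"travel": [0,0,0],"spin": 0},
  {"travel": [0,0,0],"spin": 0},
])

```text
time_s: 18.98
tcp_pos: [0.6339, -0.246, 0.1435]
eef_rot: [-177.8, 0.3, -89.8]
contact_force: [0.0, 0.1, 0.0]
gripper_width: 0.0767
```

Run:
```python
from h import *
tray("medium");s=r.get_state();print(s["time_s"],s["tcp_pos"],s["eef_rot"])
```

```text
18.9833 [ 0.6339 -0.246   0.1435] [-177.7582    0.2794  -89.8068] 0.07668253126296132
3073 0.6341208219528198 -0.2429186999797821 0.02539950981736183 to go 0.00024702654906927357 0.0030843252971445856
19.0333 [ 0.6336 -0.2454  0.1434] [-177.7801    0.2937  -89.7834]
```

send_rows([
  {"travel": [-0.001,0,0.006],"spin": 0},
  {"travel": [-0.001,0,0.012],"spin": 0},
  {"travel": [0,0.001,0.012],"spin": 0},
  {"travel": [0,0.001,0.01],"spin": 0},
  {"travel": [0,0,0],"spin": 0},
])

```text
time_s: 19.45
tcp_pos: [0.6324, -0.2376, 0.1004]
eef_rot: [-177.7, 0.3, -89.5]
contact_force: [-0.8, -1.1, -0.4]
gripper_width: 0.0766
```

send_rows([
  {"travel": [0,0,0],"spin": 0},
])

```text
time_s: 19.53
tcp_pos: [0.6321, -0.2368, 0.0997]
eef_rot: [-177.8, 0.3, -89.4]
contact_force: [-0.1, 0.8, 0.9]
gripper_width: 0.0769
```

send_rows([
  {"travel": [0.004,0,0.006],"spin": 0},
  {"travel": [0.003,0,0.012],"spin": 0},
  {"travel": [0,0,0.012],"spin": 0},
  {"travel": [0,0,0.01],"spin": 0},
  {"travel": [0,0,0.004],"spin": 0},
])

```text
time_s: 19.95
tcp_pos: [0.6353, -0.2436, 0.0535]
eef_rot: [-177.6, 0.3, -89.3]
contact_force: [-0.7, -0.6, 0.0]
gripper_width: 0.0768
```

send_rows([
  {"travel": [0,0,0],"spin": 0},
])

```text
time_s: 20.03
tcp_pos: [0.6345, -0.2437, 0.0516]
eef_rot: [-177.7, 0.3, -89.4]
contact_force: [0.3, 0.9, 0.4]
gripper_width: 0.0766
```

send_rows([
  {"travel": [0,0,0],"spin": 0},
])

```text
time_s: 20.12
tcp_pos: [0.6342, -0.2438, 0.0509]
eef_rot: [-177.8, 0.3, -89.4]
contact_force: [0.5, -0.2, 0.6]
gripper_width: 0.0766
```

send_rows([
  {"travel": [0,0,0],"spin": 0},
  {"travel": [0,0,0],"spin": 0},
  {"travel": [0,0,0],"spin": 0},
  {"travel": [0,0,0],"spin": 0},
  {"travel": [0,0,0],"spin": 0},
], gripper=-1, squeeze=30)

```text
time_s: 20.53
tcp_pos: [0.6349, -0.244, 0.0522]
eef_rot: [-177.7, 0.3, -89.4]
contact_force: [-1.9, 0.0, 0.0]
gripper_width: 0.0499
```

send_rows([
  {"travel": [0,0,0],"spin": 0},
  {"travel": [0,0,0],"spin": 0},
])

```text
time_s: 20.7
tcp_pos: [0.6346, -0.2438, 0.0522]
eef_rot: [-177.7, 0.3, -89.4]
contact_force: [0.1, -0.6, -1.8]
gripper_width: 0.0499
```

send_rows([
  {"travel": [0,0,-0.008],"spin": 0},
  {"travel": [0,0,-0.015],"spin": 0},
  {"travel": [0,0,-0.02],"spin": 0},
  {"travel": [0,0,-0.02],"spin": 0},
  {"travel": [0,0,-0.02],"spin": 0},
])

```text
time_s: 21.12
tcp_pos: [0.6267, -0.2433, 0.1326]
eef_rot: [-178.4, 0.5, -89.4]
contact_force: [-0.3, 0.9, -1.8]
gripper_width: 0.0497
```

send_rows([
  {"travel": [0,0,-0.015],"spin": 0},
  {"travel": [0,0,0],"spin": 0},
])

```text
time_s: 21.28
tcp_pos: [0.6281, -0.244, 0.1539]
eef_rot: [-178.1, 0.4, -89.4]
contact_force: [1.4, -0.2, -1.7]
gripper_width: 0.0497
```

send_rows([
  {"travel": [-0.02,0.001,-0.001],"spin": 0},
  {"travel": [-0.036,0.0025,-0.001],"spin": 0},
  {"travel": [-0.036,0.0025,-0.001],"spin": 0},
  {"travel": [-0.036,0.0025,-0.001],"spin": 0},
  {"travel": [-0.036,0.0025,-0.001],"spin": 0},
])

```text
time_s: 21.7
tcp_pos: [0.6139, -0.0815, 0.1578]
eef_rot: [-178.1, 0.4, -90.0]
contact_force: [0.8, -0.2, -3.3]
gripper_width: 0.0502
```

send_rows([
  {"travel": [-0.036,0.0025,-0.001],"spin": 0},
  {"travel": [-0.036,0.0025,-0.001],"spin": 0},
  {"travel": [-0.036,0.0025,-0.001],"spin": 0},
  {"travel": [-0.036,0.0025,-0.001],"spin": 0},
  {"travel": [-0.036,0.0025,-0.001],"spin": 0},
])

```text
time_s: 22.12
tcp_pos: [0.5968, 0.1065, 0.1605]
eef_rot: [-178.3, 0.4, -90.1]
contact_force: [1.7, -0.1, -2.9]
gripper_width: 0.0498
```

send_rows([
  {"travel": [-0.036,0.0025,-0.001],"spin": 0},
  {"travel": [-0.036,0.0025,-0.001],"spin": 0},
  {"travel": [-0.034,0.0025,-0.001],"spin": 0},
  {"travel": [-0.025,0.0015,-0.001],"spin": 0},
  {"travel": [-0.015,0,0],"spin": 0},
])

```text
time_s: 22.53
tcp_pos: [0.5835, 0.2634, 0.1622]
eef_rot: [-178.5, 0.4, -90.0]
contact_force: [0.4, -0.7, -3.0]
gripper_width: 0.05
```

send_rows([
  {"travel": [0,0,0],"spin": 0},
  {"travel": [0,0,0],"spin": 0},
  {"travel": [0,0,0],"spin": 0},
])

```text
time_s: 22.78
tcp_pos: [0.5821, 0.2666, 0.1597]
eef_rot: [-178.6, 0.3, -89.7]
contact_force: [0.7, -0.8, -2.1]
gripper_width: 0.0501
```

Run:
```python
from h import *
held("medium",.0492)
s=r.get_state();print(s["time_s"],s["tcp_pos"],s["eef_rot"])
```

```text
22.7833 [0.5821 0.2666 0.1597] [-178.6257    0.3379  -89.7227] 0.050116368800481745
scene 540 mid [0.5793 0.2659] base [0.579  0.2659 0.0125 0.0009] zmin 0.11223204883508178 to go [ 0.0154 -0.0005] [ 0.0157 -0.0005]
side 695 mid [0.5812 0.2663] base [0.5811 0.2662 0.006  0.0011] zmin 0.11158842206871043 to go [0.0129 0.0002] [0.013  0.0003]
22.8833 [0.5822 0.2659 0.1599] [-178.62      0.3408  -89.7868]
```

send_rows([
  {"travel": [0,-0.006,0.01],"spin": 0},
  {"travel": [0,-0.006,0.018],"spin": 0},
  {"travel": [0,0,0.02],"spin": 0},
  {"travel": [0,0,0.018],"spin": 0},
  {"travel": [0,0,0.01],"spin": 0},
])

```text
time_s: 23.3
tcp_pos: [0.6012, 0.2625, 0.0837]
eef_rot: [-178.2, 0.6, -90.1]
contact_force: [0.4, -0.8, -2.2]
gripper_width: 0.0497
```

send_rows([
  {"travel": [0,0,0],"spin": 0},
  {"travel": [0,0,0],"spin": 0},
])

```text
time_s: 23.47
tcp_pos: [0.6006, 0.2597, 0.08]
eef_rot: [-178.5, 0.4, -90.2]
contact_force: [-0.5, 0.3, -2.3]
gripper_width: 0.0502
```

Run:
```python
from h import *
held("medium",.0492)
s=r.get_state();print(s["time_s"],s["tcp_pos"],s["eef_rot"])
```

```text
23.4667 [0.6006 0.2597 0.08  ] [-178.5009    0.4047  -90.2421] 0.05020818212029423
scene 441 mid [0.5978 0.2589] base [0.5975 0.2588 0.0132 0.0053] zmin 0.03273497405063286 to go [-0.0031  0.0065] [-0.0028  0.0066]
side 526 mid [0.5997 0.2598] base [0.5997 0.2598 0.0032 0.0009] zmin 0.03175916765470771 to go [-0.0056  0.0067] [-0.0056  0.0067]
23.5667 [0.6007 0.2602 0.0808] [-178.4504    0.4498  -90.226 ]
```

send_rows([
  {"travel": [-0.003,0.0025,0],"spin": 0},
  {"travel": [-0.0025,0.002,0.003],"spin": 0},
  {"travel": [0,0,0.004],"spin": 0},
])

```text
time_s: 23.82
tcp_pos: [0.598, 0.2674, 0.0772]
eef_rot: [-178.2, 0.7, -90.2]
contact_force: [0.4, -0.5, -1.2]
gripper_width: 0.0502
```

send_rows([
  {"travel": [0,0,0],"spin": 0},
  {"travel": [0,0,0],"spin": 0},
])

```text
time_s: 23.98
tcp_pos: [0.5977, 0.2681, 0.0773]
eef_rot: [-178.1, 0.7, -90.2]
contact_force: [-0.9, 0.4, -1.7]
gripper_width: 0.0504
```

send_rows([
  {"travel": [0.001,0.0015,0.005],"spin": 0},
  {"travel": [0.0005,0.001,0.006],"spin": 0},
  {"travel": [0,0,0.005],"spin": 0},
  {"travel": [0,0,0.003],"spin": 0},
])

```text
time_s: 24.32
tcp_pos: [0.596, 0.2674, 0.0578]
eef_rot: [-178.0, 0.8, -90.1]
contact_force: [0.2, -0.0, -2.2]
gripper_width: 0.0505
```

send_rows([
  {"travel": [0,0,0],"spin": 0},
])

```text
time_s: 24.4
tcp_pos: [0.5955, 0.267, 0.0566]
eef_rot: [-178.1, 0.7, -90.1]
contact_force: [0.2, -0.8, -3.0]
gripper_width: 0.0503
```

send_rows([
  {"travel": [0,0,0.002],"spin": 0},
  {"travel": [0,0,0.0008],"spin": 0},
])

```text
time_s: 24.57
tcp_pos: [0.5955, 0.2669, 0.0531]
eef_rot: [-178.1, 0.7, -90.1]
contact_force: [-2.3, 1.3, 2.9]
gripper_width: 0.05
```

send_rows([
  {"travel": [0,0,0.0005],"spin": 0},
])

```text
time_s: 24.65
tcp_pos: [0.5957, 0.2671, 0.053]
eef_rot: [-178.1, 0.7, -90.1]
contact_force: [-4.4, 0.7, 8.2]
gripper_width: 0.0498
```

send_rows([
  {"travel": [0,0,0],"spin": 0},
  {"travel": [0,0,0],"spin": 0},
  {"travel": [0,0,0],"spin": 0},
  {"travel": [0,0,0],"spin": 0},
], gripper=0.75)

```text
time_s: 24.98
tcp_pos: [0.5972, 0.268, 0.0548]
eef_rot: [-177.9, 0.8, -90.1]
contact_force: [-1.0, -0.4, -0.2]
gripper_width: 0.0712
```

send_rows([
  {"travel": [0,0,-0.01],"spin": 0},
  {"travel": [0,0,-0.02],"spin": 0},
  {"travel": [0,0,-0.02],"spin": 0},
  {"travel": [0,0,-0.02],"spin": 0},
  {"travel": [0,0,-0.02],"spin": 0},
])

```text
time_s: 25.4
tcp_pos: [0.5918, 0.2647, 0.1455]
eef_rot: [-178.3, 0.5, -90.1]
contact_force: [-0.5, 0.8, -0.0]
gripper_width: 0.0767
```

Run:
```python
from h import *
placed("medium"); s=r.get_state();print(s["time_s"],s["tcp_pos"],s["eef_rot"])
```

```text
scene medium off ring [-0.0018  0.0009] top z [0.2761 0.3269] expected 0.09
side medium off ring [0.0009 0.0006] top z [0.2736 0.2884] expected 0.09
25.5 [0.594  0.2661 0.1491] [-177.968     0.7113  -90.0903]
```

View pics/placed_medium_side.png

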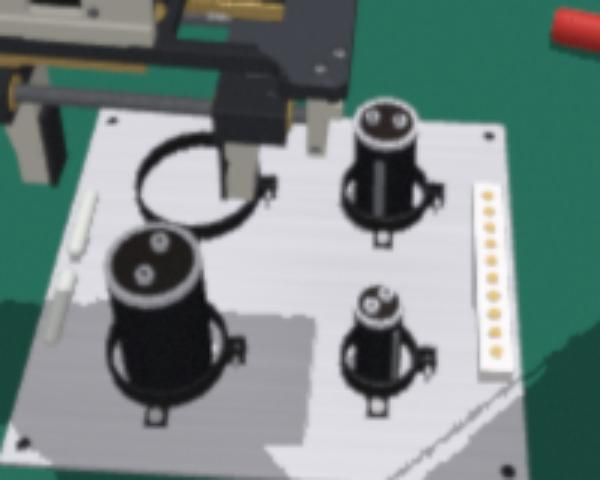

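Three cans are in their rings: medium (155,310), small (385,165), tiny (378,335). Large is next.

send_rows([
  {"travel": [0.025,0.008,-0.01],"spin": 0},
  {"travel": [0.036,0.0117,-0.005],"spin": 0},
  {"travel": [0.036,0.0117,0],"spin": 0},
  {"travel": [0.036,0.0117,0],"spin": 0},
  {"travel": [0.036,0.0117,0],"spin": 0},
], gripper=1)

```text
time_s: 25.92
tcp_pos: [0.5399, 0.0982, 0.1635]
eef_rot: [-177.6, 0.9, -89.6]
contact_force: [-0.3, -0.0, -0.9]
gripper_width: 0.0873
```

send_rows([
  {"travel": [0.036,0.0117,0],"spin": 0},
  {"travel": [0.036,0.0117,0],"spin": 0},
  {"travel": [0.036,0.0117,0],"spin": 0},
  {"travel": [0.036,0.0117,0],"spin": 0},
  {"travel": [0.036,0.0117,0],"spin": 0},
])

```text
time_s: 26.33
tcp_pos: [0.4786, -0.0897, 0.1613]
eef_rot: [-177.3, 1.0, -89.5]
contact_force: [0.3, -0.6, 0.3]
gripper_width: 0.0877
```

send_rows([
  {"travel": [0.036,0.0117,0],"spin": 0},
  {"travel": [0.036,0.0117,0],"spin": 0},
  {"travel": [0.025,0.008,0],"spin": 0},
  {"travel": [0.012,0,0],"spin": 0},
  {"travel": [0,0,0],"spin": 0},
])

```text
time_s: 26.75
tcp_pos: [0.4427, -0.2091, 0.1611]
eef_rot: [-177.0, 0.9, -89.7]
contact_force: [-1.1, -0.1, 0.7]
gripper_width: 0.0878
```

send_rows([
  {"travel": [0,0,0],"spin": 0},
  {"travel": [0,0,0],"spin": 0},
])

```text
time_s: 26.92
tcp_pos: [0.4423, -0.2097, 0.1617]
eef_rot: [-176.9, 0.9, -89.9]
contact_force: [-0.5, 0.8, 0.4]
gripper_width: 0.0875
```

Run:
```python
from h import *
tray("large");s=r.get_state();print(s["time_s"],s["tcp_pos"],s["eef_rot"])
```

```text
26.9167 [ 0.4423 -0.2097  0.1617] [-176.9402    0.9353  -89.8676] 0.08752332272054844
4872 0.43412187695503235 -0.22814737260341644 0.031327664852142334 to go -0.008169117394073111 -0.018454248412533014
26.9667 [ 0.4424 -0.2094  0.1618] [-176.9368    0.9383  -89.834 ]
```

send_rows([
  {"travel": [0.008,0.004,0.005],"spin": 0},
  {"travel": [0.01,0.005,0.008],"spin": 0},
  {"travel": [0,0.001,0.01],"spin": 0},
  {"travel": [0,0,0.006],"spin": 0},
  {"travel": [0,0,0],"spin": 0},
])

```text
time_s: 27.38
tcp_pos: [0.4342, -0.2259, 0.1296]
eef_rot: [-176.9, 0.9, -89.5]
contact_force: [-0.7, 1.0, 0.2]
gripper_width: 0.0878
```

send_rows([
  {"travel": [0,0,0],"spin": 0},
  {"travel": [0,0,0],"spin": 0},
])

```text
time_s: 27.55
tcp_pos: [0.4336, -0.2259, 0.1287]
eef_rot: [-177.0, 1.0, -89.4]
contact_force: [-0.1, -0.3, 0.2]
gripper_width: 0.0875
```

Run:
```python
from h import *
tray("large")
```

```text
27.55 [ 0.4336 -0.2259  0.1287] [-177.0025    0.958   -89.4234] 0.08747990805775221
6003 0.4338587522506714 -0.22819039225578308 0.03145551681518555 to go 0.0002442521882982107 -0.00231526247173211
```

send_rows([
  {"travel": [0.001,0.001,0.008],"spin": 0},
  {"travel": [0.001,0.001,0.013],"spin": 0},
  {"travel": [0,0.001,0.013],"spin": 0},
])

```text
time_s: 27.85
tcp_pos: [0.4356, -0.2278, 0.0966]
eef_rot: [-176.5, 0.9, -89.3]
contact_force: [0.2, 0.8, 0.5]
gripper_width: 0.0878
```

send_rows([
  {"travel": [0,0,0],"spin": 0},
])

```text
time_s: 27.93
tcp_pos: [0.4343, -0.2275, 0.0944]
eef_rot: [-176.7, 0.9, -89.4]
contact_force: [0.4, 0.4, -0.3]
gripper_width: 0.0877
```

send_rows([
  {"travel": [0.0005,0.001,0.01],"spin": 0},
  {"travel": [0,0.001,0.012],"spin": 0},
  {"travel": [0,0,0.008],"spin": 0},
  {"travel": [0,0,0],"spin": 0},
])

```text
time_s: 28.27
tcp_pos: [0.435, -0.2278, 0.0642]
eef_rot: [-176.6, 0.9, -89.3]
contact_force: [0.4, -0.7, -0.0]
gripper_width: 0.0876
```

send_rows([
  {"travel": [0,0,0],"spin": 0},
  {"travel": [0,0,0],"spin": 0},
])

```text
time_s: 28.43
tcp_pos: [0.4353, -0.2279, 0.0647]
eef_rot: [-176.6, 0.9, -89.3]
contact_force: [-0.7, -0.2, -0.3]
gripper_width: 0.0878
```

Centred within 1.5 mm. Gripping at 40 N.

send_rows([
  {"travel": [0,0.001,0.003],"spin": 0},
  {"travel": [0,0,0],"spin": 0},
  {"travel": [0,0,0],"spin": 0},
  {"travel": [0,0,0],"spin": 0},
  {"travel": [0,0,0],"spin": 0},
], gripper=-1, squeeze=40)

```text
time_s: 28.85
tcp_pos: [0.4352, -0.2281, 0.0634]
eef_rot: [-176.5, 0.8, -89.2]
contact_force: [-1.7, 0.7, 1.8]
gripper_width: 0.0626
```

send_rows([
  {"travel": [0,0,0],"spin": 0},
  {"travel": [0,0,0],"spin": 0},
])

```text
time_s: 29.02
tcp_pos: [0.435, -0.228, 0.0635]
eef_rot: [-176.5, 0.8, -89.2]
contact_force: [-0.5, -0.8, -2.1]
gripper_width: 0.0627
```

send_rows([
  {"travel": [0,0,-0.006],"spin": 0},
  {"travel": [0,0,-0.012],"spin": 0},
  {"travel": [0,0,-0.018],"spin": 0},
  {"travel": [0,0,-0.02],"spin": 0},
  {"travel": [0,0,-0.02],"spin": 0},
])

```text
time_s: 29.43
tcp_pos: [0.4248, -0.2277, 0.1364]
eef_rot: [-177.3, 1.1, -89.4]
contact_force: [-0.0, 0.7, -4.0]
gripper_width: 0.063
```

send_rows([
  {"travel": [0,0,-0.02],"spin": 0},
  {"travel": [0,0,-0.01],"spin": 0},
  {"travel": [0,0,0],"spin": 0},
])

```text
time_s: 29.68
tcp_pos: [0.4235, -0.2283, 0.1715]
eef_rot: [-177.1, 1.1, -89.4]
contact_force: [0.4, 0.1, -4.5]
gripper_width: 0.0624
```

send_rows([
  {"travel": [-0.02,-0.009,-0.001],"spin": 0},
  {"travel": [-0.034,-0.0155,-0.001],"spin": 0},
  {"travel": [-0.034,-0.0155,-0.001],"spin": 0},
  {"travel": [-0.034,-0.0155,-0.001],"spin": 0},
  {"travel": [-0.034,-0.0155,-0.001],"spin": 0},
])

```text
time_s: 30.1
tcp_pos: [0.4893, -0.071, 0.1802]
eef_rot: [-177.4, 1.1, -90.1]
contact_force: [1.4, -0.9, -4.8]
gripper_width: 0.0626
```

send_rows([
  {"travel": [-0.034,-0.0155,-0.001],"spin": 0},
  {"travel": [-0.034,-0.0155,-0.001],"spin": 0},
  {"travel": [-0.034,-0.0155,-0.001],"spin": 0},
  {"travel": [-0.034,-0.0155,-0.001],"spin": 0},
  {"travel": [-0.034,-0.0155,-0.001],"spin": 0},
])

```text
time_s: 30.52
tcp_pos: [0.5648, 0.1077, 0.1872]
eef_rot: [-177.8, 1.1, -90.1]
contact_force: [1.3, -0.3, -4.4]
gripper_width: 0.0624
```

send_rows([
  {"travel": [-0.028,-0.013,-0.001],"spin": 0},
  {"travel": [-0.015,-0.007,0],"spin": 0},
  {"travel": [0,0,0],"spin": 0},
  {"travel": [0,0,0],"spin": 0},
  {"travel": [0,0,0],"spin": 0},
])

```text
time_s: 30.93
tcp_pos: [0.5851, 0.1599, 0.1827]
eef_rot: [-178.3, 1.0, -89.8]
contact_force: [-0.3, -0.7, -4.9]
gripper_width: 0.0619
```

Run:
```python
from h import *
held("large",.0605)
s=r.get_state();print(s["time_s"],s["tcp_pos"],s["eef_rot"])
```

```text
30.9333 [0.5851 0.1599 0.1827] [-178.2785    0.9556  -89.8107] 0.06192178790467149
scene 787 mid [0.5815 0.1576] base [0.5808 0.1574 0.0231 0.0083] zmin 0.12406323003005305 to go [ 0.0148 -0.0079] [ 0.0155 -0.0077]
side 978 mid [0.5834 0.158 ] base [0.5828 0.1578 0.02   0.0071] zmin 0.12320716573596234 to go [ 0.0131 -0.0073] [ 0.0137 -0.0071]
31.0333 [0.585  0.1592 0.183 ] [-178.2675    0.9607  -89.8625]
```

send_rows([
  {"travel": [0.002,-0.005,0.01],"spin": 0},
  {"travel": [0.002,-0.005,0.016],"spin": 0},
  {"travel": [0,0,0.018],"spin": 0},
  {"travel": [0,0,0.018],"spin": 0},
  {"travel": [0,0,0.012],"spin": 0},
])

```text
time_s: 31.45
tcp_pos: [0.6001, 0.152, 0.1096]
eef_rot: [-177.8, 1.2, -90.1]
contact_force: [-0.8, -0.3, -4.5]
gripper_width: 0.0624
```

send_rows([
  {"travel": [0,0,0.006],"spin": 0},
  {"travel": [0,0,0],"spin": 0},
  {"travel": [0,0,0],"spin": 0},
])

```text
time_s: 31.7
tcp_pos: [0.5987, 0.1483, 0.0992]
eef_rot: [-178.1, 1.0, -90.3]
contact_force: [-0.0, 0.2, -4.3]
gripper_width: 0.0623
```

Run:
```python
from h import *
held("large",.0605)
s=r.get_state();print(s["time_s"],s["tcp_pos"],s["eef_rot"])
```

```text
31.7 [0.5987 0.1483 0.0992] [-178.1126    1.0432  -90.3226] 0.06226551984102368
scene 636 mid [0.5951 0.1459] base [0.5946 0.1456 0.0173 0.011 ] zmin 0.04045646988198135 to go [0.0012 0.0038] [0.0017 0.0041]
side 752 mid [0.5973 0.1468] base [0.597  0.1467 0.0119 0.0044] zmin 0.03983728828085553 to go [-0.0008  0.0039] [-0.0005  0.004 ]
31.8 [0.599  0.1487 0.0999] [-178.0565    1.0784  -90.304 ]
```

send_rows([
  {"travel": [-0.0015,0,0.004],"spin": 0},
  {"travel": [-0.0015,0,0.006],"spin": 0},
  {"travel": [0,0,0.004],"spin": 0},
])

```text
time_s: 32.05
tcp_pos: [0.6015, 0.1531, 0.0885]
eef_rot: [-177.7, 1.3, -90.3]
contact_force: [-0.5, 0.7, -5.2]
gripper_width: 0.0625
```

send_rows([
  {"travel": [0,0,0],"spin": 0},
])

```text
time_s: 32.13
tcp_pos: [0.6012, 0.1532, 0.0878]
eef_rot: [-177.8, 1.2, -90.3]
contact_force: [-0.2, -0.3, -5.0]
gripper_width: 0.0622
```

send_rows([
  {"travel": [0.0005,0.0015,0.005],"spin": 0},
  {"travel": [0,0.001,0.006],"spin": 0},
  {"travel": [0,0,0.004],"spin": 0},
])

```text
time_s: 32.38
tcp_pos: [0.5997, 0.1537, 0.0725]
eef_rot: [-177.7, 1.3, -90.2]
contact_force: [0.1, -0.6, -4.9]
gripper_width: 0.0622
```

send_rows([
  {"travel": [0,0,0],"spin": 0},
])

```text
time_s: 32.47
tcp_pos: [0.599, 0.1535, 0.0713]
eef_rot: [-177.7, 1.3, -90.2]
contact_force: [0.6, 0.2, -4.9]
gripper_width: 0.0625
```

send_rows([
  {"travel": [0.001,0,0.003],"spin": 0},
  {"travel": [0,0,0.002],"spin": 0},
  {"travel": [0,0,0.0005],"spin": 0},
])

```text
time_s: 32.72
tcp_pos: [0.5992, 0.1524, 0.0649]
eef_rot: [-177.8, 1.2, -90.2]
contact_force: [0.6, -0.4, -3.9]
gripper_width: 0.0627
```

send_rows([
  {"travel": [0,0,0.0005],"spin": 0},
])

```text
time_s: 32.8
tcp_pos: [0.5992, 0.1524, 0.0647]
eef_rot: [-177.8, 1.2, -90.2]
contact_force: [-5.0, -0.8, 5.7]
gripper_width: 0.0623
```

Contact with the plate, on target. Release and retreat upward.

send_rows([
  {"travel": [0,0,0],"spin": 0},
  {"travel": [0,0,0],"spin": 0},
  {"travel": [0,0,0],"spin": 0},
  {"travel": [0,0,0],"spin": 0},
  {"travel": [0,0,0],"spin": 0},
], gripper=1)

```text
time_s: 33.22
tcp_pos: [0.6021, 0.1535, 0.0677]
eef_rot: [-177.4, 1.3, -90.1]
contact_force: [0.3, -0.0, -0.4]
gripper_width: 0.0863
```

send_rows([
  {"travel": [0,0,-0.01],"spin": 0},
  {"travel": [0,0,-0.02],"spin": 0},
  {"travel": [0,0,-0.02],"spin": 0},
  {"travel": [0,0,-0.02],"spin": 0},
  {"travel": [0,0,-0.02],"spin": 0},
])

```text
time_s: 33.63
tcp_pos: [0.5959, 0.1501, 0.159]
eef_rot: [-177.8, 1.1, -90.2]
contact_force: [1.0, 0.2, 0.7]
gripper_width: 0.0878
```

send_rows([
  {"travel": [0.01,0,-0.02],"spin": 0},
  {"travel": [0.03,0,-0.02],"spin": 0},
  {"travel": [0.036,0,-0.01],"spin": 0},
  {"travel": [0.036,0,0],"spin": 0},
  {"travel": [0.036,0,0],"spin": 0},
])

```text
time_s: 34.05
tcp_pos: [0.5972, 0.0032, 0.22]
eef_rot: [-176.9, 1.4, -89.5]
contact_force: [1.5, -0.2, 0.1]
gripper_width: 0.0874
```

send_rows([
  {"travel": [0.03,0,0],"spin": 0},
  {"travel": [0.01,0,0],"spin": 0},
  {"travel": [0,0,0],"spin": 0},
])

```text
time_s: 34.3
tcp_pos: [0.5972, -0.0442, 0.2236]
eef_rot: [-176.6, 1.4, -89.8]
contact_force: [-0.1, 0.9, -0.4]
gripper_width: 0.0878
```

Run:
```python
from h import *
for k in ["tiny","small","medium","large"]: placed(k)
c=r.get_calibration("side")
for t in ["choke","heatsink"]: print(t,[(world("side",x["at"],c),round(x["conf"],2)) for x in r.pinpoint("side",t)[:1]])
s=r.get_state();print(s["time_s"],s["tcp_pos"],s["contact_force"],s["gripper_width"])
```

```text
scene tiny off ring [-0.0005  0.0008] top z [0.0654 0.0683] expected 0.064
side tiny off ring [0.0021 0.0003] top z [0.0643 0.0678] expected 0.064
scene small off ring [-0.0013  0.0011] top z [0.0774 0.079 ] expected 0.076
side small off ring [0.0011 0.0005] top z [0.0761 0.0782] expected 0.076
scene medium off ring [-0.0018  0.0009] top z [0.0911 0.0924] expected 0.09
side medium off ring [0.0009 0.0006] top z [0.0901 0.0917] expected 0.09
scene large off ring [-0.0008  0.0004] top z [0.1053 0.1066] expected 0.104
side large off ring [0.0013 0.0002] top z [0.1039 0.1051] expected 0.104
choke [(array([ 0.6326, -0.1324,  0.0067]), 0.64)]
heatsink [(array([ 0.5305, -0.2417, -0.0018]), 0.64)]
34.8 [ 0.5974 -0.0411  0.2223] [-0.6988  0.0443 -0.0835] 0.08754960748884374
```

View pics/placed_large_side.png

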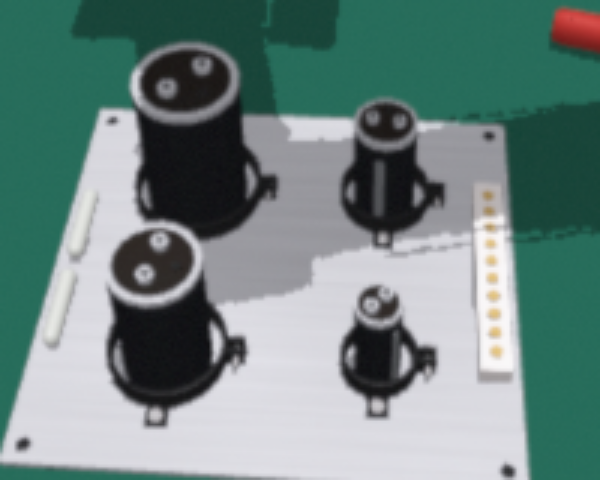

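The picture shows all four cans upright in their own rings: large (190,140), small (385,165), medium (155,310), tiny (378,335). The gripper is clear of everything, so I'll hand in.

```bash
python3 -c "
from plant import r
print(r.close_job())"
```

```text
the job is handed in; nothing more can be done
None
```

All four capacitors are standing upright in the rings for their sizes, let go, with the gripper clear of everything. The job was handed in at about 35 s.

- **Placement:** In the last check, both outer cameras put each can within about 2 mm of its ring's centre. The two cameras disagreed by 2–3 mm in x, about what the calibration error allows. The can tops were at the heights expected for cans resting on the plate.
- **Choke and heat sink:** The detector put both within about 4–5 mm of where it first saw them, which is roughly its own error. They were never touched.
- **One mishap:** On the first try at the tiny can the arm drifted about 14 mm off target, for a reason I did not find. The fingers closed on the can's top and leaned it about 13° (my estimate), far from tipping. I moved it back, released it upright and gripped it again; after that I descended in smaller steps with checks.
- **Tool tilt:** The tool built up a tilt of about 2–3.5° over the moves, which rows cannot correct. The cans still stood upright after release.

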